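Unhook the instrument carrier from its safety hook and stand it in the loading tray

ROBOT

A 7-joint arm with a two-finger parallel gripper is mounted at the origin on the work surface. World frame = base frame: x ahead of the robot, y to its left, z up, the work surface at z = 0. Lengths are in mm, angles in rad, forces in N, time in s.
With the tool pointing down it reaches from about 400 to 925 mm from the base axis. Payload 4.1 kg.
Tool frame: the origin (TCP) lies at the very end of the fingers, on their centre line; the grasp point (between the pads) lies 19 mm behind it; y points along the fingers, z is the direction in which the jaws open and shut, and the axes are right-handed (so a half turn about y gives the same grasp; the last joint's range is limited). The gripper opens to 85 mm and grips with 20 to 120 N. Pads are 22 mm wide; open, the fingers measure 114 mm over their backs; the gripper's body (76 mm by 85 mm) begins 54 mm behind the grasp point. The pads swing forward as they close: fully open they stand 13 mm farther back than shut.
Start: joints at [-1.349, 0.398, 0.045, 1.537, -0.019, 1.207, -0.051], TCP at [204.941, 616.881, 231.347] pointing down, gripper open.
Joint ranges: [-2.82, 2.82], [-0.49, 2.23], [-1.37, 1.46], [0, 2.46], [-1.36, 4.5], [0.23, 2], [-2.94, 2.94]. Speed limits (rad/s): [2.57, 2.57, 3.14, 3.14, 3.14, 3.14, 3.14].

INTERFACE

Orientations are given as a rotation vector (axis times angle).
In Python, from station import arm gives the robot as it stands. The module is installed in compiled form; this text tells all that it offers.
- The arm moves only by the shell command python3 -m inch 'ROWS'. ROWS is JSON, a list that holds one entry, the list of rows, each a list of 7 numbers: the shift along the world's x, y, z in mm, then the turn, a rotation vector about the world's x, y, z in degrees, then the finger opening in mm, from 0 to 85.4. A call has 1 to 10 rows; each row shifts and turns the pose as measured when the row begins; what a row does not reach is not made up. A row lasts 1/12 s, in which the tool goes at most 41.7 mm and 7.16 degrees, less where a joint would pass 70% of its speed; a pose out of reach is approached as far as the arm can. A call with a gripper value outside its range is refused whole. The fingers move at their own pace and stop on an object; the grip force is fixed at half the most. Time passes only in rows, so rows that do not move let the fingers close. It gives the time, the measured TCP pose, the force and the opening at its end, in the units of the state.
- arm.get_obs(): the state, without advancing time (a new reading comes with each control period).
- arm.get_image(name): name is "scene" or "side" or "wrist"; returns a dict with "image" (420x560x3 uint8, red, green, blue), "range_z" (420x560 float32, mm along the optical axis (not along the pixel's ray), 0 where there is no reading), "K" (3x3 intrinsics, pixels), "D" ([k1, k2, p1, p2, k3] as OpenCV has them; the pictures are not rectified), "rvec" (rotation vector, rad) and "tvec" (3), from world to camera coordinates, as OpenCV has them; the wrist camera has in their place "tool_from_camera" (4x4, takes a point from camera to tool coordinates, whose origin is the TCP and whose axes are the tool frame's). Camera axes: x right, y down, z forward; pixel columns grow to the right and rows downward; lengths in mm; the calibration is good to about 2 mm. A picture is of the moment at which its call begins: read the wrist's pose just before it.
- arm.job_done(): hands the job in, once; it reports no verdict.
The state is a dict: "t": time; "qpos": joint angles; "joint_velocities": joint speeds; "tau": joint torques, N m; "tool_pos": TCP position; "tcp_rot": TCP orientation; "contact_force": force on the tool from outside, world axes, zero at the start; "ft_torque": the same for the moment, N m; "width": opening from 0.0 (shut) to 1.0 (fully open).
Only numpy, scipy, OpenCV 4.12 (cv2) and the standard library are available. Lean on these libraries where they do the work, as an engineer would, in place of code of your own. Each camera call takes 0.05 s, during which the arm holds its last target. There are 200 camera calls.

TASK

Take the instrument carrier off its safety hook by its black handle: with the carrier itself press the hook's sprung keeper back until you feel its stop, keep it pressed, and lift the rung out past the lip, never forcing the hook. Then set the carrier down gently, upright and flat, inside the shallow empty loading tray with long side along long side, and let go; leave everything else where it is.

Things in the scene. Friction and masses are not known exactly. Their poses are not given: they have to be found in the camera images.
- carrier: Steel instrument carrier, 0.3 to 0.55 kg: open basket 70 (x) x 94 (y) x 28 mm high; uprights at y = +-41 mm carry a square rung along y and, on top, a black handle bar. Hangs by the rung on the hook, square to it; the hook arm passes along x through the frame between rung and basket. Origin: centre of the underside, z up.
- handle (a point): Centre of the black handle bar: flat-sided, 14 mm thick (x), 90 mm long (y), 26 mm high; 141 mm above the carrier's underside, 46 mm above the rung's centre. Pinch it firmly from above across its thickness (a weak grip lets the carrier tilt when pressed).
- rung (a point): Centre of the carrier's steel rung: square, 8 x 8 mm, 76 mm clear length along the carrier's y, 95 mm above its underside.
- hook_stand: Fixed steel stand, base 180 x 100 x 10 mm. Origin on the table straight below the hanging rung; x from the hook's nose back to the post, so the hook points to -x; z up. Post 22 x 30 mm, 182 mm high, at x = +88 mm. Hook arm 14 mm wide, 12 mm thick. More than about 13 N bends the hook.
- seat (a point): Flat top of the hook arm under the rung, on the stand's axis, 165 mm above the table. The nose wall's inner face is 4.5 mm in front of it (-x). While the carrier's weight rests here, friction adds up to 6 N to a push along the seat, so first take most of the weight in the grip (the rung has 1.5 mm of air above it).
- nose (a point): Top of the hook's nose, 180.5 mm above the table. From here a 6 mm thick lip reaches back (+x) over the rung, 1.5 mm above it, so the rung cannot be lifted straight up. Over the lip: press the rung back, lift 16 mm or more; then at 20 to 40 mm of lift draw the carrier out along -x; 85 mm frees it.
- throat (a point): Nominal gap behind the rung (x = 11 mm), not a moving mark. Here stands the sprung keeper, a steel block that slides back (+x) when the rung presses it: starts at 2.5 N, 5.5 N at its rigid stop, 6.5 mm on. Lip and keeper are set together, not measured: rung clears the lip 5 to 23 mm behind its rest, the stop is always 2 mm further. Feel for the stop.
- tray: Fixed shallow open steel loading tray, empty, 110 (x) x 134 (y) x 14 mm high outside, wall and floor 4 mm: 102 x 126 mm inside, 16 mm of play each way round the basket, whose long side lies along the tray's long side. Origin: centre of the underside, z up.
- tray_in (a point): Centre of the tray's inner floor, on which the basket is to stand.
- dish: Bystander, to be left alone: a shallow open rectangular steel dish 90 x 55 x 22 mm between or near the hook and tray. Origin: centre of the underside.
- beaker: Bystander, to be left alone: an open round steel beaker, 56 mm across, 55 mm high. Origin: centre of the underside.
- cassette: Bystander, to be left alone: a closed flat aluminium instrument box 100 x 90 x 30 mm. Origin: centre of the underside.
- rinse: Bystander, to be left alone: a white plastic bottle, 60 mm across, 130 mm high. Origin: centre of the underside.
- timer: Bystander, to be left alone: a white box-shaped bench timer 40 x 60 x 50 mm. Origin: centre of the underside.
- brush: Bystander, to be left alone: a hand brush lying flat. Origin: centre of the underside as it lies.
- jar: Bystander, to be left alone: a lidded glass jar, 60 mm across, 80 mm high. Origin: centre of the underside.
Not all that is in view belongs to the job. Leave any orange look-alike of the carrier alone. Leave any orange look-alike of the hook_stand alone.

How it is judged:
By the outcome, as a careful person would: the job done as asked, in the order asked, and still so for the second after the job is handed in, with the robot touching nothing.
It also fails if it takes over 72 s, if anything falls off the work surface, if the arm or the gripper's body presses on something with over 40 N, if the wrist force passes 120 N, or if a joint passes its speed limit or range.

## Working session

There is one attempt and no reset: what is moved stays moved. The work goes in short steps, Python scripts to look and compute and a shell command to move; the robot and the scene stay as the last step left them, time stands still between calls to the robot, and variables do not carry over. Pictures are saved under pics/ and viewed, about 8 in all and at most 12, crops included, and the job is handed in when it is done.

```bash
mkdir -p pics; cat > h.py <<'E'
import numpy as np, cv2
from scipy.spatial.transform import Rotation as R
from station import arm
def grab(name):
    o=arm.get_obs(); d=arm.get_image(name)
    if name=="wrist":
        T=np.eye(4); T[:3,:3]=R.from_rotvec(o["tcp_rot"]).as_matrix(); T[:3,3]=o["tool_pos"]
        C=T@np.array(d["tool_from_camera"])
    else:
        C=np.eye(4); M=R.from_rotvec(np.ravel(d["rvec"])).as_matrix(); C[:3,:3]=M.T; C[:3,3]=-M.T@np.ravel(d["tvec"])
    d["C"]=C; return d
def rays(d,uv):
    p=cv2.undistortPoints(np.array(uv,float).reshape(-1,1,2),np.array(d["K"]),np.array(d["D"])).reshape(-1,2)
    return np.c_[p,np.ones(len(p))]
def plane(d,uv,z):
    r=rays(d,uv)@d["C"][:3,:3].T; o=d["C"][:3,3]
    return o+r*((z-o[2])/r[:,2])[:,None]
def cloud(d):
    v,u=np.mgrid[0:420,0:560]; r=rays(d,np.c_[u.ravel(),v.ravel()])
    P=r*d["range_z"].reshape(-1,1); W=P@d["C"][:3,:3].T+d["C"][:3,3]
    W[d["range_z"].ravel()<=0]=np.nan
    return W.reshape(420,560,3)
def save(n,im,s=1):
    cv2.imwrite("pics/"+n,cv2.resize(im[:,:,::-1],None,fx=s,fy=s,interpolation=cv2.INTER_CUBIC))
E
python3 - <<'E'
from h import *
import pickle
a=grab("scene");b=grab("side")
pickle.dump((a,b),open("ab.pkl","wb"))
save("scene.png",a["image"],1.4);save("side.png",b["image"],1.4)
print(arm.get_obs()); print(a["C"],b["C"])
E
```

```text
{'t': 0.1, 'qpos': array([-1.34902754,  0.39912304,  0.04499908,  1.53775365, -0.01871276,
        1.20688148, -0.05072323]), 'joint_velocities': array([ 0.00099406, -0.00175156, -0.0001981 , -0.00184815,  0.00142837,
        0.00172445, -0.00029222]), 'tau': array([ 3.67759276e-03, -4.76259077e+01,  1.37014970e+00, -2.54946864e+01,
        1.19537997e-02,  5.10401631e-03,  5.78030210e-06]), 'tool_pos': array([204.71566234, 616.32698587, 230.36350156]), 'tcp_rot': array([-1.55784629,  0.25184817, -0.25155767]), 'contact_force': array([-1.19857381, -0.46779489, -0.45035175]), 'ft_torque': array([ 0.00936723,  0.00990715, -0.02531311]), 'width': 1.0034327986419131}
[[ 1.24607565e-01  8.48206907e-01 -5.14798987e-01  1.22591846e+03]
 [ 9.92137769e-01 -1.00426606e-01  7.46802778e-02 -1.08658251e+02]
 [ 1.16448127e-02 -5.20057246e-01 -8.54052024e-01  1.33540592e+03]
 [ 0.00000000e+00  0.00000000e+00  0.00000000e+00  1.00000000e+00]] [[ 9.96685616e-01 -5.33703259e-02  6.13953691e-02  3.90782488e+02]
 [-8.13076890e-02 -6.29279262e-01  7.72914400e-01 -1.10097217e+03]
 [-2.61586092e-03 -7.75344581e-01 -6.31533006e-01  1.05620328e+03]
 [ 0.00000000e+00  0.00000000e+00  0.00000000e+00  1.00000000e+00]]
```

View pics/scene.png

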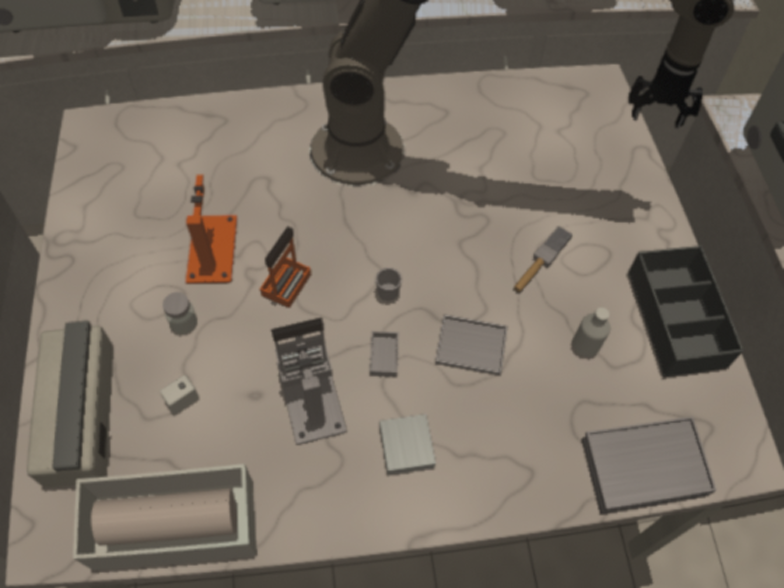

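View pics/side.png

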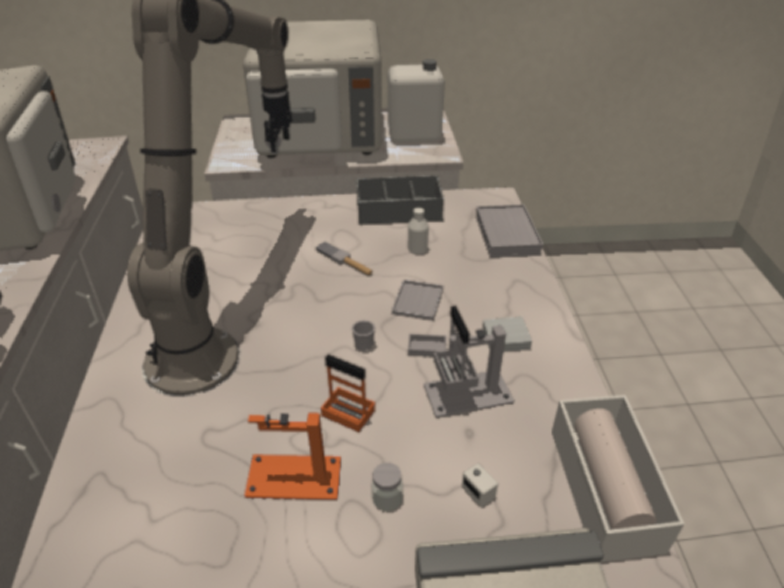

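The scene view shows the grey carrier on the grey hook stand (handle at about 300,328, post and base at about 315,415). The orange look-alikes are at (212,240) and (287,270), and I'll leave them alone. Tray candidates are the small one at (472,345) and the large one at (648,465), so I'll compare their sizes.

```bash
python3 - <<'E'
from h import *
import pickle
a,b=pickle.load(open("ab.pkl","rb"))
for d,n in((a,"scene"),(b,"side")):
    d["W"]=cloud(d)
Wa,Wb=a["W"],b["W"]
def box(n,m):
    P=m.reshape(-1,3) ; r=cv2.minAreaRect(P[:,:2].astype(np.float32)); print(n,len(P),np.round(r[0],1),np.round(r[1],1),round(r[2],1),"z",np.round(np.nanpercentile(P[:,2],[5,50,95]),1))
def reg(W,u0,u1,v0,v1,z0,z1,d,extra=None):
    S=W[v0:v1,u0:u1]; m=(S[...,2]>z0)&(S[...,2]<z1)
    if extra is not None: m&=extra(d["image"][v0:v1,u0:u1].astype(int))
    return S[m]
s=lambda *x:[int(i/1.4) for i in x]
dark=lambda I:(I.sum(2)<130)
print("table z",np.nanmedian(Wa[s(430)[0]:s(440)[0],s(480)[0]:s(560)[0],2]), np.nanmedian(Wb[s(300)[0]:s(330)[0],s(230)[0]:s(300)[0],2]))
box("tray a",reg(Wa,*s(425,515,305,380),6,30,a)); box("tray b",reg(Wb,*s(380,450,270,325),6,30,b))
box("big a",reg(Wa,*s(575,720,410,520),6,80,a))
for W,d,q,n in((Wa,a,(262,335,310,350),"a"),(Wb,b,(440,475,305,345),"b")):
    H=reg(W,*s(*q),170,280,d,dark); box("handle "+n,H)
for W,d,q,n in((Wa,a,(265,350,300,445),"a"),(Wb,b,(415,520,305,420),"b")):
    box("stand+carrier "+n,reg(W,*s(*q),120,280,d)); box("base "+n,reg(W,*s(*q),5,18,d))
    for z0,z1 in ((150,175),(175,190),(190,212),(212,240)): box(" z%d"%z0,reg(W,*s(*q),z0,z1,d))
for n,q in (("dish",(365,402,325,380)),("beaker",(370,405,262,305)),("rinse",(565,615,300,360)),("cass",(375,440,410,475))): box(n,reg(Wa,*s(*q),6,200,a))
Ia=a["image"][205:325,170:290]; Ib=b["image"][205:305,280:380]
save("crop.png",np.hstack([cv2.resize(Ia,(400,400)),cv2.resize(Ib,(400,400))]),1)
E
```

```text
table z -0.9509705722629178 0.9226201479434621
tray a 481 [550.2 166.1] [195.  138.7] 72.1 z [ 6.2  9.4 15.9]
tray b 446 [559.4 196.9] [217. 187.] 88.6 z [ 6.1  8.3 16.8]
big a 4796 [842.  482.3] [272.8 200.5] 88.4 z [20.  31.  38.7]
handle a 168 [ 603.1 -165.2] [11.4 81.9] 9.2 z [210.5 221.8 228.8]
handle b 119 [ 600.3 -171.3] [12.  89.2] 7.0 z [211.1 227.1 231.3]
stand+carrier a 977 [ 646.1 -158.7] [112.1  90.2] 7.7 z [135.8 180.3 228.4]
base a 1199 [ 571.6 -165.1] [167.6 319.4] 86.7 z [ 5.6  9.3 14.1]
 z150 260 [ 648.1 -157.9] [107.6  86.8] 9.0 z [153.8 167.5 174.1]
 z175 258 [ 644.3 -149.7] [106.1  86.5] 18.9 z [175.7 180.  184.9]
 z190 78 [ 605.2 -164.4] [ 6.  89.7] 9.3 z [194.2 206.5 211.3]
 z212 293 [ 599.2 -165.2] [19.1 90.2] 9.2 z [213.8 225.3 230. ]
stand+carrier b 729 [ 632.2 -149.9] [116.1  91.7] 27.8 z [129.7 176.9 229.6]
base b 1543 [662.  -44.8] [384.8 263.5] 83.7 z [ 5.3 11.2 15.9]
 z150 239 [ 634.2 -150.7] [104.4  85. ] 25.7 z [153.1 165.1 174.4]
 z175 180 [ 638.3 -174.5] [ 87.9 110.6] 78.1 z [175.5 181.8 186.3]
 z190 47 [ 598.9 -168.1] [12.6 85.9] 10.9 z [193.3 206.  211.6]
 z212 157 [ 601.  -167.3] [15.8 97. ] 6.2 z [215.8 227.8 231.3]
dish 219 [551.1  -7. ] [ 59.7 114.6] 83.5 z [ 6.3 17.3 23.9]
beaker 328 [397.9  25.2] [56.5 85.6] 76.3 z [ 9.4 37.6 55.4]
rinse 622 [554.3 416.5] [ 90.  127.2] 88.6 z [ 12.5  81.2 129.3]
cass 1320 [749.4   9.1] [111.1 129.7] 80.8 z [18.6 28.8 33.3]
```

View pics/crop.png

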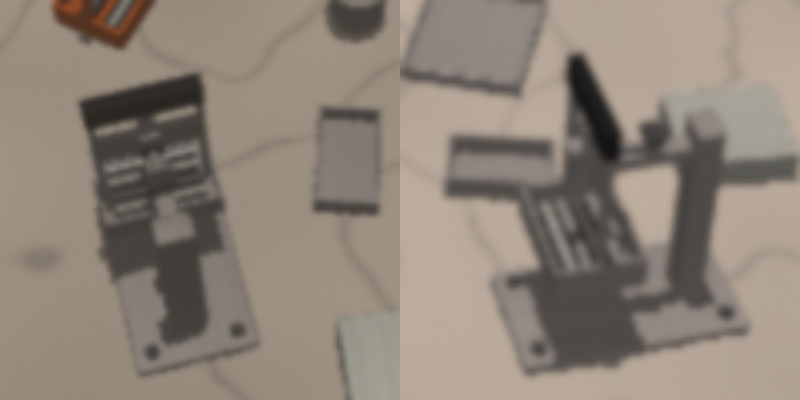

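The crop confirms it: the grey, black-handled carrier hangs on the grey hook stand, nose towards the robot, base corners at about (140,370) and (255,345). The handle is at about (601,-167) with its top at z 229, which matches the expected 215+13. The tray is the small one, since the big one is 273x200. I'll refine the tray rectangle and work out the tool yaw.

```bash
python3 - <<'E'
from h import *
import pickle
a,b=pickle.load(open("ab.pkl","rb"))
o=arm.get_obs(); M=R.from_rotvec(o["tcp_rot"]).as_matrix(); print("jaw axis z",M[:,2],"finger y",M[:,1],"yaw",np.degrees(np.arctan2(M[1,2],M[0,2])))
# tray contour by colour (grey vs pinkish table): saturation-like r-b
for d,(u0,u1,v0,v1),n in ((a,(300,372,215,278),"a"),(b,(270,325,190,236),"b")):
    I=d["image"][v0:v1,u0:u1].astype(int); s=I[...,0]-I[...,2]; print(n,"r-b pct",np.percentile(s,[5,25,50,75,95]))
    t,m=cv2.threshold(np.clip(s,0,255).astype(np.uint8),0,255,cv2.THRESH_BINARY_INV+cv2.THRESH_OTSU)
    m=cv2.morphologyEx(m,cv2.MORPH_CLOSE,np.ones((5,5)))
    c=max(cv2.findContours(m,0,2)[0],key=cv2.contourArea)
    h=cv2.convexHull(c).reshape(-1,2)+[u0,v0]; P=plane(d,h,10); r=cv2.minAreaRect(P[:,:2].astype(np.float32)); print(n,t,r)
E
```

```text
jaw axis z [ 0.31518329  0.94902922 -0.0017419 ] finger y [-4.58815734e-04 -1.68307380e-03 -9.99998478e-01] yaw 71.62809167442117
a r-b pct [13. 15. 25. 26. 27.]
a 20.0 ((561.1969604492188, 170.6606903076172), (136.04525756835938, 119.84199523925781), 71.83761596679688)
b r-b pct [12.   15.   28.   30.   30.55]
b 21.0 ((561.36474609375, 171.07354736328125), (150.52806091308594, 113.73222351074219), 71.38455200195312)
```

```bash
python3 -m inch '[[[20,-30,12,0,0,0,85],[25,-35,12,0,0,0,85],[25,-35,12,0,0,0,85],[25,-35,12,0,0,0,85],[25,-35,12,0,0,0,85],[25,-33,12,0,0,0,85],[25,-33,12,0,0,0,85],[25,-33,10,0,0,0,85],[25,-33,0,0,0,0,85],[25,-33,0,0,0,0,85]]]'
```

```text
t: 0.93
tool_pos: [431.8, 288.4, 316.4]
tcp_rot: [-1.567, 0.24, -0.226]
contact_force: [1.2, 0.9, -0.2]
width: 0.996
```

```bash
python3 -m inch '[[[25,-31,3,0,0,-7,85],[25,-31,3,0,0,-7,85],[25,-31,3,0,0,-7,85],[20,-31,3,0,0,-7,85],[0,0,0,0,0,-7,85],[0,0,0,0,0,-7,85],[0,0,0,0,0,-7,85],[0,0,0,0,0,0,85]]]'; python3 - <<'E'
from h import *
o=arm.get_obs();print(o["tool_pos"],o["qpos"])
M=R.from_rotvec(o["tcp_rot"]).as_matrix();print("yaw",np.degrees(np.arctan2(M[1,2],M[0,2])),M[:,1])
d=grab("wrist"); save("w1.png",d["image"]); W=cloud(d)
import pickle; pickle.dump(d,open("w1.pkl","wb"))
I=d["image"].astype(int); s=I[...,0]-I[...,2]; print(d["C"][:3,3])
m=((s<20)&(abs(W[...,0]-561)<120)&(abs(W[...,1]-171)<120)&(W[...,2]<40)).astype(np.uint8)
m=cv2.morphologyEx(m,cv2.MORPH_CLOSE,np.ones((7,7)))
c=max(cv2.findContours(m,0,2)[0],key=cv2.contourArea); print(cv2.boundingRect(c))
h=cv2.convexHull(c).reshape(-1,2); print(cv2.minAreaRect(plane(d,h,13)[:,:2].astype(np.float32)))
E
```

```text
t: 1.6
tool_pos: [534.3, 141.4, 327.6]
tcp_rot: [-1.378, 0.926, -0.912]
contact_force: [0.4, 0.7, 0.6]
width: 0.997
[534.27744143 141.38347881 327.59866301] [-0.75178889  0.18823823  0.49101127  1.63228117 -0.09054599  1.35623237
  0.14184762]
yaw 22.321061532371555 [-0.0120374  -0.00318126 -0.99992249]
[508.12815351 211.93460684 469.90806382]
(206, 140, 152, 86)
((554.7734375, 110.64878845214844), (242.1298828125, 121.40141296386719), 33.66667175292969)
```

View pics/w1.png

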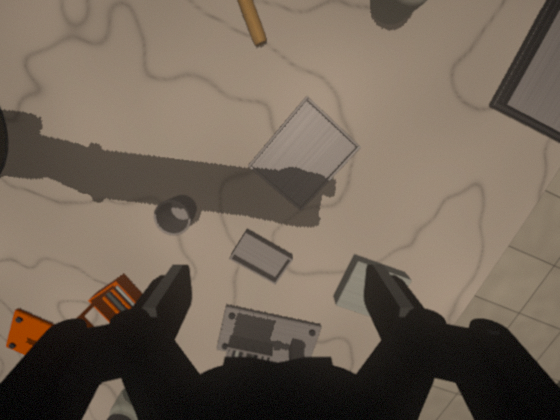

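The wrist view shows the tray at corners (307,98), (357,148), (303,208) and (250,166), half in the arm's shadow. The hook base is at (270,330) and the dish at (261,256).

```bash
python3 - <<'E'
from h import *
import pickle
d=pickle.load(open("w1.pkl","rb"))
P=plane(d,[(307,98),(357,148),(303,208),(250,166)],14)[:,:2];print(P,P.mean(0))
for i in range(4):
    e=P[(i+1)%4]-P[i]; print(np.linalg.norm(e),np.degrees(np.arctan2(e[1],e[0])))
# grey by local sat ratio (shadow-proof)
I=d["image"].astype(float)[85:225,235:370]; q=(I[...,0]-I[...,2])/(I.sum(2)+1)
m=(q<0.045).astype(np.uint8); print(np.percentile(q,[5,25,50,75,95]))
m=cv2.morphologyEx(m,cv2.MORPH_OPEN,np.ones((3,3)));m=cv2.morphologyEx(m,cv2.MORPH_CLOSE,np.ones((7,7)))
c=max(cv2.findContours(m,0,2)[0],key=cv2.contourArea)
h=cv2.convexHull(c).reshape(-1,2)+[235,85]; print(cv2.minAreaRect(plane(d,h,13)[:,:2].astype(np.float32)))
E
python3 -m inch '[[[14,-38,2,0,0,-5,85],[14,-38,2,0,0,-5,85],[10,-38,2,0,0,-3,85],[5,-38,0,0,0,0,85],[5,-38,0,0,0,0,85],[5,-38,0,0,0,0,85],[5,-38,0,0,0,0,85],[0,-30,0,0,0,0,85],[0,0,0,0,0,0,85]]]'; python3 - <<'E'
from h import *
o=arm.get_obs();M=R.from_rotvec(o["tcp_rot"]).as_matrix();print(o["tool_pos"],o["qpos"],"yaw",np.degrees(np.arctan2(M[1,2],M[0,2])),M[:,1])
d=grab("wrist"); save("w2.png",d["image"])
import pickle; pickle.dump(d,open("w2.pkl","wb"))
E
```

```text
[[531.73436513 252.1695939 ]
 [629.20095599 216.22416852]
 [592.24704452  99.77653186]
 [491.04572397 130.03918433]] [561.0570224  174.55236965]
103.88363653348529 -20.243843215408404
122.1705515132767 -107.60650214050506
105.62923561580152 163.35153826091334
128.72995944902164 71.57412747976218
[0.05693069 0.0625     0.0826087  0.08571429 0.08937198]
t: 2.4
tool_pos: [589.2, -155.8, 330.6]
tcp_rot: [-1.312, 1.067, -1.042]
contact_force: [-1.0, -1.1, 0.4]
width: 0.998
[ 589.2402485  -155.76968781  330.59283736] [-0.30659966  0.33472586  0.66229086  1.49274956 -0.20204868  1.40223914
  0.57649741] yaw 12.057993799676984 [-0.01775151  0.00157461 -0.99984119]Traceback (most recent call last):
  File "<stdin>", line 11, in <module>
ValueError: max() iterable argument is empty
```

View pics/w2.png

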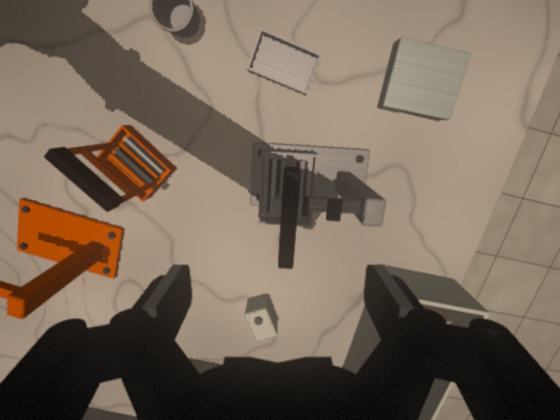

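The wrist is now above the carrier. The handle bar runs from (291,168) to (287,268), the post top is at (373,210) and the dark keeper block is at (334,209). Next I'll get the handle and hook axis from this near view.

```bash
python3 - <<'E'
from h import *
import pickle
d=pickle.load(open("w2.pkl","rb")); W=cloud(d); I=d["image"].astype(int)
sub=np.zeros((420,560),bool); sub[140:275,250:390]=1
def fit(m,z,n):
    v,u=np.nonzero(m&sub); 
    if len(u)<10: print(n,len(u));return
    P=W[m&sub]; r=cv2.minAreaRect(plane(d,np.c_[u,v],z)[:,:2].astype(np.float32)); print(n,len(u),"ray",r,"zmed",np.median(P[:,2]),"u",u.min(),u.max(),"v",v.min(),v.max())
dark=I.sum(2)<110
fit(dark&(W[...,2]>215),228,"handle top"); fit(dark&(W[...,2]>200),228,"handle all")
fit((W[...,2]>175)&(W[...,2]<195)&(np.arange(560)[None]>355),182,"post top")
fit((W[...,2]>160)&(W[...,2]<200)&dark,180,"keeper")
o=arm.get_obs(); print(o["contact_force"])
C=plane(d,[(358,193),(384,199),(384,222),(362,225)],182); print(C)
# base corners
B=plane(d,[(369,149),(258,143)],10); e=B[0]-B[1]; print("base edge",B,np.degrees(np.arctan2(e[1],e[0])))
E
```

```text
handle top 430 ray ((596.3931274414062, -141.3733367919922), (12.442540168762207, 47.625301361083984), 8.850951194763184) zmed 227.5329471266728 u 282 298 v 169 224
handle all 436 ray ((596.3411865234375, -141.03970336914062), (12.442540168762207, 48.30060577392578), 8.850951194763184) zmed 227.52612978208217 u 282 298 v 168 224
post top 616 ray ((685.1732788085938, -149.8203125), (22.067153930664062, 30.668869018554688), 8.766857147216797) zmed 181.401147158522 u 361 385 v 197 226
keeper 0
[-0.06816951 -0.31134339  0.7047191 ]
[[ 665.11792995 -134.2802701   182.        ]
 [ 692.31166529 -134.64469549  182.        ]
 [ 699.82966853 -157.88527986  182.        ]
 [ 678.72101799 -165.81051316  182.        ]]
base edge [[ 714.23401351  -95.74915818   10.        ]
 [ 547.95412581 -122.5751003    10.        ]] 9.164565373386822
```

Post top is at (685.2,-149.8) with yaw 8.8°, and it measures 22x30.7 against the given 22x30. That puts the seat axis at (598.2,-163.3). The handle line gives (599.6,-162.4). I'll take (599,-163), yaw 8.9°.

```bash
cat > s.py <<'E'
from h import *
o=arm.get_obs();M=R.from_rotvec(o["tcp_rot"]).as_matrix();ax=np.array([np.cos(np.radians(8.9)),np.sin(np.radians(8.9))])
p=o["tool_pos"];f=o["contact_force"];rel=p[:2]-[599,-163.2]
t=np.degrees(np.cross(M[:,1],[0,0,-1]))
print("t%.2f"%o["t"],np.round(p,2),"yaw %.2f"%np.degrees(np.arctan2(M[1,2],M[0,2])),"tiltfix",np.round(t[:2],2),"along %.2f across %.2f"%(rel@ax,rel@[-ax[1],ax[0]]),"F",np.round(f,2),"Falong %.2f"%(f[:2]@ax),"T",np.round(o["ft_torque"],3),"w %.3f"%o["width"])
E
python3 -m inch '[[[5,-4,-20,0,-0.5,-1.7,85],[5,-4,-20,0,-0.5,-1.5,85],[0,0,-20,0,0,0,85],[0,0,-10,0,0,0,85],[0,0,0,0,0,0,85]]]'>/dev/null; python3 s.py
```

```text
t2.87 [ 602.03 -153.23  257.76] yaw 9.95 tiltfix [-0.6   0.16] along 4.53 across 9.38 F [-0.16  0.04  0.27] Falong -0.15 T [ 0.002  0.016 -0.016] w 0.996
```

```bash
python3 -m inch '[[[-2,-6,-5,-0.4,0,-0.6,85],[-1,-4,-5,-0.2,0,-0.5,85],[0,0,0,0,0,0,85],[0,0,0,0,0,0,85]]]'>/dev/null; python3 s.py
```

```text
t3.20 [ 600.26 -160.56  248.55] yaw 9.21 tiltfix [-0.02  0.28] along 1.66 across 2.41 F [-0.59 -0.42  0.52] Falong -0.65 T [-0.023 -0.008  0.013] w 0.995
```

```bash
python3 -m inch '[[[-1,-2,-12,0,0.2,-0.3,85],[0,-1,-14,0,0,0,85],[0,0,-14,0,0,0,85],[0,0,-9,0,0,0,85],[0,0,-2,0,0,0,85],[0,0,0,0,0,0,60]]]'>/dev/null; python3 s.py
```

```text
t3.70 [ 600.82 -164.85  196.79] yaw 8.88 tiltfix [0.04 0.42] along 1.54 across -1.91 F [0.6  0.04 0.68] Falong 0.60 T [-0.018  0.09  -0.029] w 0.881
```

```bash
python3 -m inch '[[[-1.5,1.5,0,0,0.4,0,40],[0,0,0,0,0,0,35],[0,0,0,0,0,0,35],[0,0,0,0,0,0,35]]]'>/dev/null; python3 s.py; python3 - <<'E'
from h import *
import pickle
d=grab("wrist"); save("w3.png",d["image"]); pickle.dump(d,open("w3.pkl","wb"))
E
```

```text
t4.03 [ 600.18 -163.57  198.35] yaw 8.88 tiltfix [0.07 0.12] along 1.11 across -0.55 F [0.15 0.09 0.11] Falong 0.16 T [-0.022 -0.012 -0.022] w 0.407
```

View pics/w3.png

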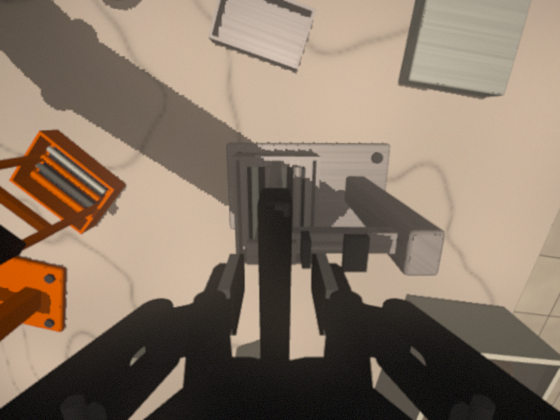

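The handle (u 258–291) lies between the pads (inner edges at u 243 and 313), so the tool sits about 1.5 mm too far back. I'll shift it by that and close.

```bash
python3 -m inch '[[[-1.3,-0.2,-1,0,0,0,35],[0,0,0,0,0,0,20],[0,0,0,0,0,0,16]]]'>/dev/null; python3 s.py;  python3 -m inch '[[[0,0,0,0,0,0,8],[0,0,0,0,0,0,0],[0,0,0,0,0,0,0],[0,0,0,0,0,0,0],[0,0,0,0,0,0,0],[0,0,0,0,0,0,0]]]'>/dev/null; python3 s.py
```

```text
t4.33 [ 599.36 -164.01  198.31] yaw 8.88 tiltfix [0.09 0.23] along 0.23 across -0.86 F [-1.06  0.11 -0.08] Falong -1.03 T [ 0.03  -0.017 -0.022] w 0.190
t4.83 [ 599.15 -164.09  198.48] yaw 8.87 tiltfix [0.08 0.22] along 0.01 across -0.90 F [ 0.47 -0.11  0.12] Falong 0.45 T [-0.     0.112 -0.053] w 0.153
```

```bash
for i in 1; do python3 -m inch '[[[0,0,0.4,0,0,0,0],[0,0,0,0,0,0,0]]]'>/dev/null; python3 s.py; done; python3 -m inch '[[[0,0,0.4,0,0,0,0],[0,0,0,0,0,0,0]]]'>/dev/null; python3 s.py; python3 -m inch '[[[0,0,0.4,0,0,0,0],[0,0,0,0,0,0,0]]]'>/dev/null; python3 s.py
```

```text
t5.00 [ 599.02 -164.02  198.47] yaw 8.87 tiltfix [0.08 0.2 ] along -0.10 across -0.82 F [0.73 0.15 1.8 ] Falong 0.74 T [-0.     0.086  0.009] w 0.156
t5.17 [ 598.86 -163.95  198.5 ] yaw 8.87 tiltfix [0.08 0.17] along -0.25 across -0.72 F [-0.02 -0.29  0.56] Falong -0.07 T [-0.019  0.065 -0.052] w 0.148
t5.33 [ 598.59 -163.82  198.49] yaw 8.88 tiltfix [0.07 0.12] along -0.50 across -0.55 F [ 0.06  0.15 -0.36] Falong 0.08 T [-0.013 -0.01  -0.012] w 0.153
```

```bash
python3 -m inch '[[[0,0,0.7,0,0,0,0],[0,0,0.5,0,0,0,0]]]'>/dev/null; python3 s.py; python3 -m inch '[[[0,0,0.7,0,0,0,0],[0,0,0.5,0,0,0,0]]]'>/dev/null; python3 s.py
```

```text
t5.50 [ 598.38 -163.52  198.89] yaw 8.88 tiltfix [0.06 0.08] along -0.66 across -0.22 F [ 1.22  0.35 -3.87] Falong 1.26 T [-0.053 -0.324  0.019] w 0.154
t5.67 [ 598.33 -163.14  199.37] yaw 8.89 tiltfix [0.05 0.05] along -0.66 across 0.17 F [ 0.21 -0.53 -4.32] Falong 0.13 T [-0.041 -0.254 -0.037] w 0.155
```

```bash
python3 -m inch '[[[0,0,0,0,0,0,0]]]'>/dev/null; python3 s.py; python3 -m inch '[[[0.7,0.1,0,0,0,0,0],[0.7,0.1,0,0,0,0,0]]]'>/dev/null; python3 s.py
```

```text
t5.75 [ 598.34 -163.05  199.3 ] yaw 8.90 tiltfix [0.05 0.05] along -0.63 across 0.25 F [ 1.86 -0.12 -3.78] Falong 1.82 T [ 0.014 -0.219 -0.022] w 0.152
t5.92 [ 598.97 -162.68  198.91] yaw 8.89 tiltfix [ 0.02 -0.06] along 0.05 across 0.52 F [ 0.69  0.01 -4.13] Falong 0.68 T [-0.013 -0.    -0.026] w 0.153
```

```bash
for k in 1; do python3 -m inch '[[[1,0,0.3,0,0,0,0],[1,0,0.3,0,0,0,0]]]'>/dev/null; python3 s.py; done; python3 -m inch '[[[1,0,0.3,0,0,0,0],[1,0,0.3,0,0,0,0]]]'>/dev/null; python3 s.py;  python3 -m inch '[[[1,0,0.3,0,0,0,0],[1,0,0.3,0,0,0,0]]]'>/dev/null; python3 s.py
```

```text
t6.08 [ 600.4  -162.52  199.12] yaw 8.89 tiltfix [-0.   -0.16] along 1.49 across 0.46 F [ 0.73 -0.79 -4.27] Falong 0.60 T [ 0.01  -0.001 -0.046] w 0.153
t6.25 [ 602.37 -162.51  199.63] yaw 8.88 tiltfix [-0.01 -0.2 ] along 3.43 across 0.16 F [ 0.68 -0.09 -3.58] Falong 0.66 T [-0.038 -0.006 -0.012] w 0.153
t6.42 [ 604.25 -162.48  200.05] yaw 8.89 tiltfix [-0.01 -0.26] along 5.29 across -0.11 F [-0.12  0.45 -4.84] Falong -0.05 T [-0.062  0.139  0.06 ] w 0.156
```

```bash
python3 -m inch '[[[1,0.1,-0.2,0,0,0,0],[1,0.1,-0.1,0,0,0,0]]]'>/dev/null; python3 s.py; python3 -m inch '[[[1,0.1,0,0,0,0,0],[1,0.1,0,0,0,0,0]]]'>/dev/null; python3 s.py
```

```text
t6.58 [ 606.41 -162.3   199.67] yaw 8.88 tiltfix [-0.01 -0.27] along 7.46 across -0.26 F [ 0.75  0.24 -4.24] Falong 0.78 T [-0.004 -0.012  0.015] w 0.155
t6.75 [ 608.81 -162.08  199.74] yaw 8.88 tiltfix [-0.01 -0.25] along 9.86 across -0.41 F [ 0.35  0.29 -3.51] Falong 0.39 T [-0.088 -0.063 -0.051] w 0.154
```

```bash
python3 -m inch '[[[1,0.2,-0.1,0,0,0,0],[1,0.2,0,0,0,0,0]]]'>/dev/null; python3 s.py; python3 -m inch '[[[1,0.2,0,0,0,0,0],[1,0.2,0,0,0,0,0]]]'>/dev/null; python3 s.py;  python3 -m inch '[[[1,0.2,0,0,0,0,0]]]'>/dev/null; python3 s.py
```

```text
t6.92 [ 610.8  -161.74  199.67] yaw 8.89 tiltfix [-0.   -0.29] along 11.89 across -0.38 F [-2.03 -0.78 -2.5 ] Falong -2.13 T [-0.048  0.561  0.011] w 0.155
t7.08 [ 611.11 -161.81  199.42] yaw 8.85 tiltfix [-0.01 -0.53] along 12.18 across -0.50 F [-2.4   0.15 -3.23] Falong -2.35 T [-0.037  0.646  0.036] w 0.153
t7.17 [ 611.37 -161.82  199.31] yaw 8.83 tiltfix [-0.02 -0.63] along 12.43 across -0.55 F [-2.5  -0.11 -3.13] Falong -2.49 T [-0.013  0.66  -0.025] w 0.149
```

```bash
python3 -m inch '[[[1.6,0.25,0.2,0,-0.3,0,0]]]'>/dev/null; python3 s.py; python3 -m inch '[[[1.8,0.3,0.2,0,-0.3,0,0]]]'>/dev/null; python3 s.py;  python3 -m inch '[[[1.8,0.3,0.2,0,-0.3,0,0]]]'>/dev/null; python3 s.py
```

```text
t7.25 [ 612.34 -161.71  199.27] yaw 8.81 tiltfix [-0.02 -0.42] along 13.41 across -0.59 F [-3.13 -0.05 -2.9 ] Falong -3.10 T [-0.02   0.814 -0.051] w 0.151
t7.33 [ 613.44 -161.5   199.22] yaw 8.79 tiltfix [-0.04 -0.21] along 14.53 across -0.56 F [-4.54 -0.17 -3.13] Falong -4.51 T [-0.015  0.921 -0.017] w 0.153
t7.42 [ 614.53 -161.29  199.2 ] yaw 8.78 tiltfix [-0.05  0.01] along 15.64 across -0.51 F [-4.45 -0.05 -2.54] Falong -4.40 T [-0.044  1.081  0.032] w 0.152
```

```bash
python3 -m inch '[[[1.9,0.3,0.4,0,-0.2,0,0]]]'>/dev/null; python3 s.py; python3 -m inch '[[[2,0.3,0.3,0,-0.2,0,0]]]'>/dev/null; python3 s.py
```

```text
t7.50 [ 615.47 -161.13  199.23] yaw 8.76 tiltfix [-0.06  0.1 ] along 16.60 across -0.50 F [-4.12  0.64 -4.04] Falong -3.97 T [-0.112  1.274 -0.034] w 0.149
t7.58 [ 616.54 -161.    199.23] yaw 8.73 tiltfix [-0.07  0.19] along 17.67 across -0.54 F [-5.2  -0.26 -2.56] Falong -5.18 T [-0.128  1.343 -0.02 ] w 0.151
```

```bash
python3 -m inch '[[[2,0.3,0.3,0,-0.2,0,0]]]'>/dev/null; python3 s.py; python3 -m inch '[[[2,0.3,0.3,0,-0.2,0,0]]]'>/dev/null; python3 s.py
```

```text
t7.67 [ 617.34 -160.91  199.19] yaw 8.71 tiltfix [-0.08  0.23] along 18.47 across -0.58 F [-6.64  0.49 -1.  ] Falong -6.48 T [-0.101  1.995  0.028] w 0.155
t7.75 [ 617.46 -160.95  199.2 ] yaw 8.69 tiltfix [-0.1   0.19] along 18.58 across -0.64 F [-8.1   0.29  0.07] Falong -7.96 T [-0.062  2.161 -0.012] w 0.161
```

The stop is felt: motion ended at 18.5 mm and the force rose from 5 to 8 N. I'll keep it pressed and lift in small steps, watching Fz.

```bash
python3 -m inch '[[[1.7,0.3,1.2,0,0,0,0]]]'>/dev/null; python3 s.py; python3 -m inch '[[[1.7,0.3,1.5,0,0,0,0]]]'>/dev/null; python3 s.py
```

```text
t7.83 [ 617.23 -160.88  199.48] yaw 8.65 tiltfix [-0.13 -0.06] along 18.37 across -0.53 F [-6.16 -0.78 -7.31] Falong -6.21 T [-0.262  1.407  0.014] w 0.150
t7.92 [ 617.13 -160.9   199.76] yaw 8.62 tiltfix [-0.12 -0.3 ] along 18.27 across -0.53 F [-5.82 -1.9  -7.11] Falong -6.04 T [-0.276  1.373  0.043] w 0.153
```

```bash
python3 -m inch '[[[1.7,0.3,1.5,0,0,0,0]]]'>/dev/null; python3 s.py; python3 -m inch '[[[1.7,0.3,1.5,0,0,0,0]]]'>/dev/null; python3 s.py
```

```text
t8.00 [ 617.07 -160.91  199.95] yaw 8.59 tiltfix [-0.12 -0.54] along 18.21 across -0.53 F [-5.95 -0.86 -6.62] Falong -6.01 T [-0.271  1.291  0.015] w 0.153
t8.08 [ 617.07 -160.91  200.1 ] yaw 8.56 tiltfix [-0.11 -0.79] along 18.21 across -0.53 F [-5.06 -2.21 -6.64] Falong -5.34 T [-0.29   1.294  0.032] w 0.153
```

```bash
python3 -m inch '[[[1.9,0.3,2,0,-0.5,0.1,0]]]'>/dev/null; python3 s.py; python3 -m inch '[[[1.9,0.3,2.5,0,-0.5,0.1,0]]]'>/dev/null; python3 s.py
```

```text
t8.17 [ 617.44 -160.82  200.52] yaw 8.64 tiltfix [-0.1  -0.53] along 18.58 across -0.50 F [-5.81 -0.84 -6.88] Falong -5.87 T [-0.212  1.315 -0.005] w 0.155
t8.25 [ 617.49 -160.79  201.39] yaw 8.72 tiltfix [-0.09 -0.29] along 18.64 across -0.48 F [-5.58 -0.38 -6.02] Falong -5.57 T [-0.273  1.519 -0.01 ] w 0.155
```

```bash
python3 -m inch '[[[2,0.3,2.5,0,-0.4,0.1,0]]]'>/dev/null; python3 s.py; python3 -m inch '[[[2,0.3,2.5,0,-0.4,0.1,0]]]'>/dev/null; python3 s.py
```

```text
t8.33 [ 617.43 -160.76  202.28] yaw 8.79 tiltfix [-0.09 -0.17] along 18.58 across -0.44 F [-6.77 -1.46 -7.21] Falong -6.91 T [-0.317  1.436  0.025] w 0.152
t8.42 [ 617.35 -160.77  203.15] yaw 8.86 tiltfix [-0.09 -0.05] along 18.51 across -0.44 F [-5.19 -0.83 -6.59] Falong -5.25 T [-0.273  1.419 -0.005] w 0.152
```

```bash
python3 -m inch '[[[2,0.3,2.5,0,-0.3,0,0]]]'>/dev/null; python3 s.py; python3 -m inch '[[[2,0.3,2.5,0,-0.3,0,0]]]'>/dev/null; python3 s.py
```

```text
t8.50 [ 617.29 -160.76  204.08] yaw 8.82 tiltfix [-0.09 -0.02] along 18.45 across -0.42 F [-5.43 -0.51 -5.7 ] Falong -5.45 T [-0.224  1.432 -0.006] w 0.154
t8.58 [ 617.28 -160.73  205.05] yaw 8.78 tiltfix [-0.09  0.01] along 18.44 across -0.39 F [-5.31 -1.32 -8.07] Falong -5.45 T [-0.24   1.437 -0.018] w 0.151
```

```bash
python3 -m inch '[[[2.3,0.35,2.8,0,-0.3,0.05,0],[2.3,0.35,2.8,0,-0.3,0.05,0]]]'>/dev/null; python3 s.py; python3 -m inch '[[[2.3,0.35,2.8,0,-0.3,0.05,0],[2.3,0.35,2.8,0,-0.3,0.05,0]]]'>/dev/null; python3 s.py
```

```text
t8.75 [ 617.34 -160.71  207.37] yaw 8.80 tiltfix [-0.09 -0.  ] along 18.50 across -0.38 F [-5.82 -0.72 -6.45] Falong -5.87 T [-0.284  1.539  0.041] w 0.153
t8.92 [ 617.34 -160.62  209.56] yaw 8.83 tiltfix [-0.1  -0.03] along 18.52 across -0.29 F [-5.48 -0.25 -6.48] Falong -5.46 T [-0.277  1.516  0.021] w 0.151
```

```bash
python3 -m inch '[[[2.3,0.3,2.8,0,-0.3,0.05,0],[2.3,0.3,2.8,0,-0.3,0.05,0]]]'>/dev/null; python3 s.py; python3 -m inch '[[[2.2,0.3,2.8,0,-0.3,0.05,0],[2.2,0.3,2.8,0,-0.3,0.05,0]]]'>/dev/null; python3 s.py
```

```text
t9.08 [ 617.41 -160.64  211.82] yaw 8.85 tiltfix [-0.11 -0.06] along 18.59 across -0.32 F [-5.05 -0.92 -7.59] Falong -5.14 T [-0.251  1.528  0.047] w 0.151
t9.25 [ 617.49 -160.64  214.12] yaw 8.87 tiltfix [-0.11 -0.06] along 18.66 across -0.33 F [-4.67 -0.99 -6.07] Falong -4.76 T [-0.237  1.4   -0.006] w 0.150
```

```bash
python3 -m inch '[[[2,0.3,3,0,-0.2,0.05,0],[2,0.3,3,0,-0.2,0.05,0]]]'>/dev/null; python3 s.py
```

```text
t9.42 [ 622.12 -159.87  219.02] yaw 8.94 tiltfix [-0.11  0.43] along 23.36 across -0.29 F [ 0.78  0.34 -2.71] Falong 0.82 T [-0.023 -0.055  0.041] w 0.150
```

The rung cleared at about 16–20 mm of lift and the force dropped to zero. Now I'll lift to about 30 mm, level the tool and check the carrier's attitude.

```bash
python3 -m inch '[[[-1,-0.2,4,0,0.2,0,0],[-1,-0.2,3.5,0,0.2,0,0],[0,0,2,0,0,0,0],[0,0,0.3,0,0,0,0]]]'>/dev/null; python3 s.py
python3 - <<'E'
from h import *
d=grab("side"); save("s2.png",d["image"][190:300,280:390],6)
E
```

```text
t9.75 [ 625.92 -159.02  232.66] yaw 9.10 tiltfix [-0.07  0.74] along 27.24 across -0.04 F [-0.06  0.   -4.75] Falong -0.05 T [-0.005 -0.063 -0.023] w 0.154
```

View pics/s2.png

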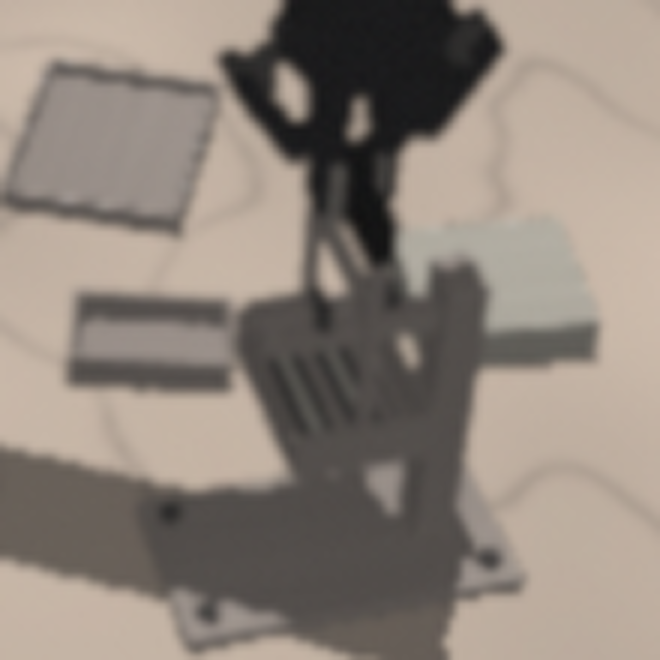

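The carrier is free, roughly level and held by its handle, with the hook still through the frame at 34 mm of lift. Now I'll draw it out along -x.

```bash
python3 -m inch '[[[-6,-0.9,-1,0,0.2,0,0],[-10,-1.6,-1,0,0.2,0,0],[-10,-1.6,0,0,0.2,0,0],[-10,-1.6,0,0,0,0,0]]]'>/dev/null; python3 s.py;  python3 -m inch '[[[-12,-1.9,0,0,0,0,0],[-12,-1.9,0,0,0,0,0]]]'>/dev/null; python3 s.py
```

```text
t10.13 [ 588.93 -164.05  230.22] yaw 9.23 tiltfix [-0.05  0.16] along -10.08 across 0.71 F [-0.3  -0.11 -3.56] Falong -0.31 T [ 0.001 -0.014 -0.004] w 0.155
t10.30 [ 561.56 -168.44  229.57] yaw 9.19 tiltfix [-0.07  0.05] along -37.80 across 0.62 F [ 0.11 -0.5  -3.16] Falong 0.03 T [-0.013  0.029 -0.046] w 0.157
```

```bash
python3 -m inch '[[[-12,-1.9,0,0,0,0,0],[-12,-1.9,0,0,0,0,0],[-12,-1.9,0,0,0,0,0],[-12,-1.9,0,0,0,0,0],[-10,-1.6,0,0,0,0,0],[-5,-1,0,0,0,0,0],[0,0,0.3,0,0,0,0]]]'>/dev/null; python3 s.py; python3 - <<'E'
from h import *
o=arm.get_obs(); print(o["qpos"])
E
```

```text
t10.88 [ 482.98 -182.    228.22] yaw 8.76 tiltfix [-0.35 -0.36] along -117.53 across -0.62 F [ 0.19 -0.23 -3.41] Falong 0.16 T [ 0.006 -0.005  0.01 ] w 0.152
[-0.32350018  0.20436623  0.69721839  1.86474119 -0.14827705  1.1315765
  0.58072845]
```

```bash
python3 -m inch '[[[0,0,8,0,0,0,0],[0,0,12,0,-0.2,0,0],[0,0,15,-0.2,-0.2,0,0],[0,0,15,-0.1,0,0,0],[2,0,12,0,0,0,0],[2,3,8,0,0,0,0],[0,0,2,0,0,0,0]]]'>/dev/null; python3 s.py; python3 - <<'E'
from h import *
import pickle
a,b=pickle.load(open("ab.pkl","rb"))
for d in(a,b):
    W=cloud(d); I=d["image"].astype(int); m=(I[...,0]-I[...,2]>90)&(W[...,2]>20)
    P=W[m]; s=P[:,0]
    n,l,st,c=cv2.connectedComponentsWithStats(m.astype(np.uint8))
    for i in range(1,n):
        if st[i,4]>40: Q=W[l==i]; print(st[i],Q.min(0).round(),Q.max(0).round())
E
```

```text
t11.47 [ 490.16 -178.36  308.93] yaw 8.80 tiltfix [0.05 0.41] along -109.88 across 1.87 F [ 0.19  0.64 -3.78] Falong 0.28 T [ 0.067 -0.047  0.077] w 0.155
[134 148  10  12  79] [ 267. -368.  160.] [ 319. -342.  185.]
[230 290  28  13  74] [ 316. -243.   20.] [ 394. -185.   35.]
[206 295  22  11 141] [ 266. -371.  161.] [ 320. -340.  188.]
[178 297  11   5  46] [ 197. -355.  179.] [ 223. -339.  185.]
```

```bash
python3 -m inch '[[[3,12,0,0,0.2,-1,0],[5,24,0,0,0.2,-2,0],[6,30,0,0,0,-3,0],[6,33,0,0,0,-3,0],[7,33,0,0,0,-3,0],[7,33,0,0,0,-3,0],[7,33,0,0,0,-3,0],[7,33,0,0,0,-3,0],[7,30,0,0,0,-3,0],[6,25,0,0,0,-2,0]]]'>/dev/null; python3 s.py; python3 -m inch '[[[4,18,0,0,0,-1,0],[3,10,0,0,0,0,0],[0,0,0,0,0,0,0],[0,0,0,0,0,0,0]]]'>/dev/null; python3 s.py
```

```text
t12.30 [551.83 112.29 312.38] yaw -19.35 tiltfix [0.5  0.07] along -3.98 across 279.48 F [-0.17 -0.32 -3.76] Falong -0.22 T [-0.017 -0.007 -0.081] w 0.152
t12.63 [558.9  152.62 310.24] yaw -19.55 tiltfix [ 0.45 -0.08] along 9.24 across 318.22 F [-0.3  -0.69 -3.21] Falong -0.41 T [-0.078  0.001 -0.057] w 0.155
```

```bash
python3 -m inch '[[[2,10,-10,0.3,0,0.6,0],[1,9,-20,0.2,0,0.6,0],[0,0,-22,0,0,0.2,0],[0,0,-22,0,0,0,0],[0,0,-20,0,0,0,0],[0,0,-14,0,0,0,0],[0,0,-6,0,0,0,0],[0,0,0,0,0,0,0]]]'>/dev/null; python3 s.py
```

```text
t13.30 [562.25 160.43 189.78] yaw -18.85 tiltfix [0.04 0.04] along 13.76 across 325.42 F [ 0.18  0.22 -3.74] Falong 0.21 T [-0.002  0.038 -0.044] w 0.155
```

```bash
python3 -m inch '[[[-1,9,-8,0,0,0.4,0],[0,5,-8,0,0,0.2,0],[0,0,-8,0,0,0,0],[0,0,-3,0,0,0,0],[0,0,0,0,0,0,0]]]'>/dev/null; python3 s.py; python3 - <<'E'
from h import *
import pickle
a=grab("scene"); b=grab("side"); w=grab("wrist"); pickle.dump((a,b,w),open("p1.pkl","wb"))
A=cv2.resize(a["image"][190:310,285:405],(400,400)); B=cv2.resize(b["image"][150:260,250:360],(400,400))
save("p1.png",np.hstack([A,B])); save("p1w.png",w["image"])
E
```

```text
t13.72 [563.09 175.21 162.63] yaw -18.28 tiltfix [-0.09  0.3 ] along 16.88 across 339.90 F [-0.17  0.62 -3.33] Falong -0.07 T [ 0.012 -0.036  0.   ] w 0.153
```

View pics/p1.png

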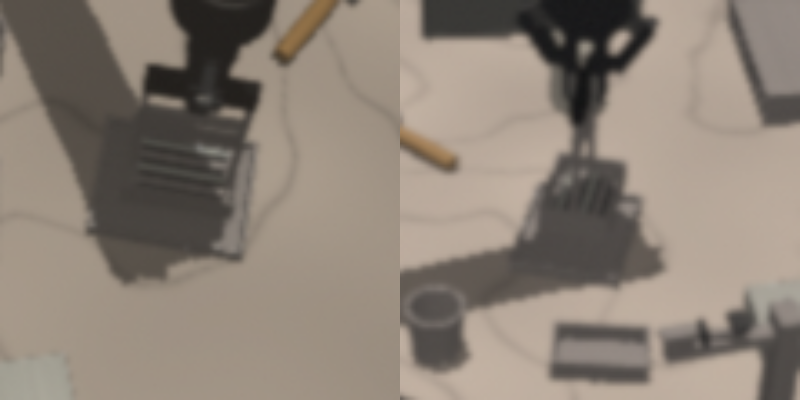

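View pics/p1w.png

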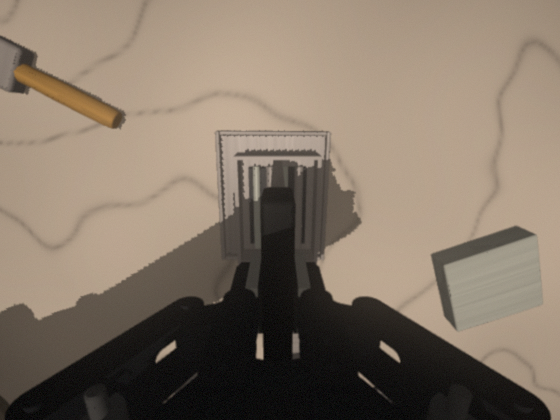

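The wrist view shows the tray's far corners at (216,131) and (329,131) and the basket's far edge at (237–321,154), nearly parallel. I'll compute both centres.

```bash
python3 - <<'E'
from h import *
import pickle
a,b,w=pickle.load(open("p1.pkl","rb"))
T=plane(w,[(216,131),(329,131),(221,240),(325,258)],14)[:,:2]
e=T[1]-T[0]; L=np.linalg.norm(e); y=np.array([-e[1],e[0]])/L; x=e/L
print("tray far edge",L,"yaw",np.degrees(np.arctan2(e[1],e[0])),"centre",(T[0]+T[1])/2-67*y, "sides yaw", [np.degrees(np.arctan2(*(T[i]-T[i+2])[::-1]))-90 for i in(0,1)])
zb=162.6-198.5+74+28
B=plane(w,[(237,154),(321,154)],zb)[:,:2]; e=B[1]-B[0]; L=np.linalg.norm(e); y=np.array([-e[1],e[0]])/L
print("basket far edge",L,np.degrees(np.arctan2(e[1],e[0])),"centre",(B[0]+B[1])/2-47*y)
W=cloud(w); print("z at tray edge",W[128:135,216:330,2].mean(), "basket", W[152:158,240:318,2].mean())
E
```

```text
tray far edge 106.43197184907382 yaw -18.372075426539855 centre [560.16841736 174.16291429] sides yaw [np.float64(-18.990154074848817), np.float64(-17.358403657113243)]
basket far edge 66.3261871187674 -18.373972665245404 centre [566.77765836 176.39076469]
z at tray edge nan basket nan
```

```bash
python3 -m inch '[[[-2,-1,-6,0,0.2,0,0],[-2,-1,-7,0,0.1,0,0],[0,0,-6,0,0,0,0],[0,0,-4,0,0,0,0],[0,0,-2,0,0,0,0],[0,0,0,0,0,0,0]]]'>/dev/null; python3 s.py
```

```text
t14.37 [559.87 172.1  137.11] yaw -18.37 tiltfix [-0.14  0.15] along 13.22 across 337.32 F [-0.31 -0.62 -5.06] Falong -0.41 T [-0.001 -0.034  0.034] w 0.155
```

```bash
python3 -m inch '[[[0,0,-1.5,0,0,0,0],[0,0,-1.5,0,0,0,0]]]'>/dev/null; python3 s.py; python3 -m inch '[[[0,0,-1,0,0,0,0],[0,0,-0.7,0,0,0,0]]]'>/dev/null; python3 s.py; python3 -m inch '[[[0,0,-0.6,0,0,0,0],[0,0,-0.4,0,0,0,0]]]'>/dev/null; python3 s.py
```

```text
t14.53 [560.12 172.07 133.95] yaw -18.38 tiltfix [-0.14  0.17] along 13.46 across 337.25 F [-0.05 -0.93 -4.21] Falong -0.19 T [ 0.043 -0.014 -0.004] w 0.151
t14.70 [560.27 172.16 132.13] yaw -18.37 tiltfix [-0.15  0.19] along 13.62 across 337.32 F [-0.03 -0.34 -3.95] Falong -0.08 T [-0.03  -0.013  0.025] w 0.154
t14.87 [560.46 172.29 131.2 ] yaw -18.37 tiltfix [-0.16  0.21] along 13.82 across 337.41 F [ 0.56 -1.69 -3.61] Falong 0.29 T [ 0.02  -0.005  0.008] w 0.152
```

```bash
python3 -m inch '[[[0,0,-0.6,0,0,0,0],[0,0,-0.4,0,0,0,0]]]'>/dev/null; python3 s.py; python3 -m inch '[[[0,0,-0.6,0,0,0,0],[0,0,-0.4,0,0,0,0]]]'>/dev/null; python3 s.py; python3 -m inch '[[[0,0,-0.6,0,0,0,0],[0,0,-0.4,0,0,0,0]]]'>/dev/null; python3 s.py
```

```text
t15.03 [560.66 172.36 130.3 ] yaw -18.36 tiltfix [-0.17  0.23] along 14.03 across 337.45 F [ 0.34  0.7  -4.56] Falong 0.44 T [-0.011  0.046 -0.017] w 0.152
t15.20 [560.76 172.42 129.33] yaw -18.37 tiltfix [-0.18  0.25] along 14.15 across 337.50 F [ 0.4   0.3  -4.54] Falong 0.44 T [-0.04   0.015  0.047] w 0.155
t15.37 [561.06 172.59 128.7 ] yaw -18.36 tiltfix [-0.2   0.28] along 14.47 across 337.61 F [-0.51 -0.24 -0.59] Falong -0.54 T [-0.017  0.271 -0.04 ] w 0.151
```

Touchdown is at TCP z 128.7, against 128.5 predicted. I'll ease down slightly and open slowly.

```bash
python3 -m inch '[[[0,0,-0.4,0,0,0,0],[0,0,-0.2,0,0,0,0]]]'>/dev/null; python3 s.py; python3 -m inch '[[[0,0,0,0,0,0,15],[0,0,0,0,0,0,17],[0,0,0,0,0,0,19],[0,0,0,0,0,0,22],[0,0,0,0,0,0,26],[0,0,0,0,0,0,30],[0,0,0,0,0,0,34],[0,0,0.3,0,0,0,38],[0,0,0.3,0,0,0,38]]]'>/dev/null; python3 s.py; python3 - <<'E'
from h import *
import pickle
a=grab("scene"); b=grab("side"); w=grab("wrist"); pickle.dump((a,b,w),open("p2.pkl","wb"))
save("p2.png",np.hstack([cv2.resize(w["image"][110:310,180:380],(400,400)),cv2.resize(b["image"][150:260,250:360],(400,400))]))
E
```

```text
t15.53 [561.06 172.6  128.7 ] yaw -18.35 tiltfix [-0.21  0.27] along 14.47 across 337.63 F [ 0.33  0.14 -1.35] Falong 0.35 T [-0.176  0.237 -0.015] w 0.154
t16.28 [564.17 173.21 131.83] yaw -18.38 tiltfix [-0.35  0.67] along 17.64 across 337.75 F [ 0.31 -0.24  0.34] Falong 0.27 T [-0.029  0.072 -0.027] w 0.442
```

View pics/p2.png

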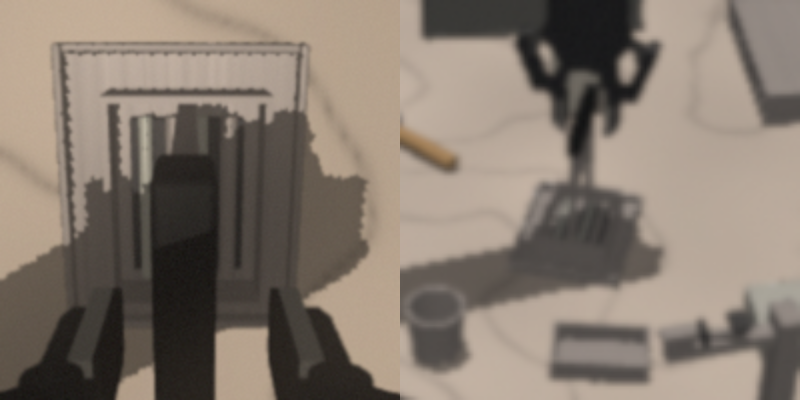

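The carrier stands inside the tray (basket 103–270 inside tray 55–305, parallel), and the jaws are clear of the handle. I'll retreat straight up.

```bash
python3 -m inch '[[[-2,0.5,0,0,0.2,0,50],[-1,0.3,4,0,0,0,55],[0,0,10,0,0,0,55],[0,0,15,0,0,0,55],[0,0,20,0,0,0,55],[0,0,30,0,0,0,55],[0,0,30,0,0,0,55],[0,0,30,0,0,0,55],[0,0,20,0,0,0,55],[0,0,0,0,0,0,55]]]'>/dev/null; python3 s.py; python3 - <<'E'
from h import *
a=grab("scene"); b=grab("side"); w=grab("wrist")
for d in(a,b):
    W=cloud(d); I=d["image"].astype(int)
    m=(W[...,2]>143)&(W[...,2]<165)&(abs(W[...,0]-561)<90)&(abs(W[...,1]-173)<90)&(I.sum(2)<150)
    if m.sum()>15: print("handle",m.sum(),cv2.minAreaRect(W[m][:,:2].astype(np.float32)),np.percentile(W[m][:,2],[5,50,95]))
save("fin.png",np.hstack([cv2.resize(w["image"],(400,300)),cv2.resize(b["image"],(400,300))]))
E
```

```text
t17.27 [557.97 172.49 302.28] yaw -18.45 tiltfix [-0.3   0.36] along 11.40 across 338.00 F [1.47 0.43 0.01] Falong 1.52 T [-0.009 -0.05   0.041] w 0.641
handle 187 ((564.1380615234375, 170.67501831054688), (82.47215270996094, 14.983491897583008), 71.31187438964844) [144.61395763 155.1085488  160.31126525]
handle 65 ((564.4212036132812, 166.41970825195312), (87.12342834472656, 12.662294387817383), 72.17623901367188) [147.48200726 157.97873607 162.14933244]
```

View pics/fin.png

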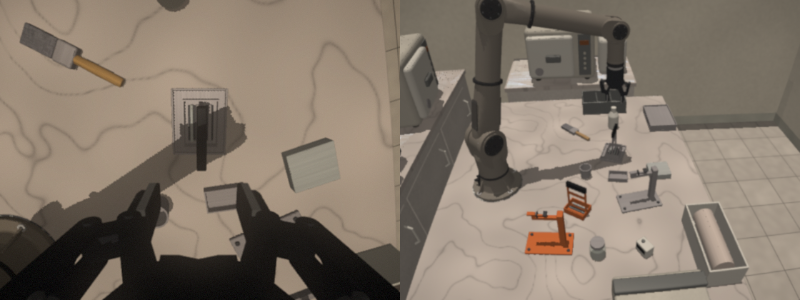

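The carrier stands upright in the tray: handle top at about z 158–160 (158 expected), yaw 71–72° against the tray's 71.6°. The gripper is clear, so I'll hand in.

```bash
python3 -c "
from station import arm
print(arm.job_done())"
```

```text
the job is handed in; nothing more can be done
None
```

The carrier is off the hook and standing in the small loading tray. I handed the job in at about 17 s of robot time; no verdict is reported.

**Unhooking:** I gripped the black handle and took the weight (about 4 N). I pressed the rung back about 12 mm to the keeper, then 6.5 mm more to its stop, where motion ended and the push rose to 8 N. I held it pressed with 5 to 7 N until the rung cleared the lip. The highest force read was 8.1 N, under the 13 N limit. I then drew the carrier out along -x and carried it over to the tray.

**Set-down:** Contact came at tool height 128.7 mm, against 128.5 mm predicted, with no more than the carrier's own weight on the wrist. I opened slowly and backed straight up.

**Last checks:**
- **Upright:** the handle top reads about 158 to 160 mm, where 158 mm is expected.
- **Alignment:** the handle lies at 71 to 72°, against about 71.6° for the tray's long side.
- **Fit:** the basket is inside all the visible tray walls, a few mm off centre. The camera estimates of that offset disagree by about 4 mm, within the 16 mm play.
- **Bystanders:** nothing else looks moved in the last picture, but I did not measure their positions.

**Not as planned:**
- During the lift the push dipped to about 4.8 N shortly before the rung came free, a little under the 5.5 N stop force. I saw no sign of the rung catching the lip.
- The tool drifted about 3 mm as the jaws opened. The pads were clear of the handle in the next picture.

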